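# Hold a printer's belt tensioner open past its ratchet click

## Task

I want to slip a new belt onto this printer's tensioner unit: flip its hinged guard right over, so that it lies open at the back with its orange face up, then push the blue sprung tensioner arm by its yellow post, away from the handle side, until the brass pawl clicks in behind its pin. Finish while still holding the post, with the arm pushed a little farther than the click so that your hand and not the pawl takes the spring, yet not jammed against its end stop. Leave the printed chess pieces, the spool and the scraper alone.

Things in the scene. Friction and masses are not known exactly. Their poses are not given: they have to be found in the camera images.
- tension_unit: Belt-tensioner unit, bolted down, differently placed and yawed each time: aluminium base plate 200 x 200 x 12 mm. Origin: centre of its underside on the table; x points from the handle side to the hinge side, z up. Grey side cheeks 8 mm thick at y = +-96 mm, x -40 to 90 mm, top at z = 98 mm; front and back are open.
- guard_hinge (a point): Middle of the guard's hinge axis, which runs along the unit's y at x = 80, z = 105 mm of the unit.
- guard (a joint): Guard angle (rad): 0 closed and level, covering the unit; 1.57 upright; 3.05 flipped over, level beyond the hinge. Opening lifts the handle, then carries it to the unit's +x. Flat plate, black outside, orange inside, from 5 to 125 mm off the hinge, 198 mm wide, 3 mm thick, 0.1 to 0.16 kg. No spring or catch: let go before upright it falls shut, after it falls open in about 2 s.
- guard_bar (a point): Middle of the guard's red handle bar: round, 10 mm in diameter, 82 mm free length along the unit's y between two lugs, parallel to the hinge and 160 mm from its axis. Closed, it lies at x = -80, y = 0, z = 105 mm of the unit, with a free gap of 30 mm between bar and plate edge and 93 mm of free height beneath.
- tensioner_arm (a joint): Angle of the blue sprung arm (rad): 0 at rest; grows as the post is pushed towards the unit's +x (counter-clockwise from above). The pawl clicks in by about 0.41 (41 mm of post travel); let go later, the arm springs back only to about 0.34 and rests on the pawl; let go earlier, to 0. End stop at 0.72 (72 mm). The spring takes about 4 N at the post at 0, 9 N at 0.45, 12 N at 0.72.
- pivot_axis (a point): On the arm's vertical pivot axis, at x = -10, y = 65, z = 30 mm of the unit. The blue arm is 20 mm wide and 10 mm thick, its top 40 mm above the table.
- push_post: Yellow upright post, 14 mm in diameter, 46 mm tall, on a pulley 32 mm in diameter, 12 mm tall, at the arm's end. Origin: on the axis at the pulley's underside, 40 mm above the table; the post spans 52 to 98 mm above it. At joint value a it stands at x = -10 + 100 sin(a - 0.3), y = 65 - 100 cos(a - 0.3) mm of the unit. It turns freely; pinch it or push it from the side.
- post_grip (a point): Point on the axis of the yellow post, 75 mm above the table, 23 mm below the post's top.
- end_stop (a point): Top centre of the arm's end stop, a black block 12 x 20 mm, at x = 51, y = -30, z = 42 mm of the unit.
- pawl (a joint): Angle of the brass ratchet pawl, a rod 6 mm thick and 58 mm long (rad): 0 at rest; the arm's steel pin pushes it aside, to about 0.14, just before the click; at the click it snaps back to 0. Not to be handled.
- printed_rook: Bystander, loose: ivory 3D-printed twisted rook 56 mm in diameter, 92 mm tall, standing. Origin: centre of its underside.
- printed_pawn: Bystander, loose: ivory 3D-printed twisted pawn 56 mm in diameter, 93 mm tall, standing. Origin: centre of its underside.
- spool: Bystander, loose: small lilac and black filament spool lying flat, 120 mm in diameter, 44 mm tall. Origin: centre of its underside.
- scraper: Bystander, loose: print scraper 200 mm long, lying along its own x. Origin: centre of its underside.

How it is judged:
By the outcome, as a careful person would: the job done as asked, in the order asked, and still so for the second after the job is handed in, while the arm keeps its last pose, push and grip.
It also fails if it takes over 48 s, if anything falls off the work surface, if the arm or the gripper's body presses on something with over 40 N, if the wrist force passes 120 N, or if a joint passes its speed limit or range.

## Robot

A 7-joint arm with a two-finger parallel gripper is mounted at the origin on the work surface. World frame = base frame: x ahead of the robot, y to its left, z up, the work surface at z = 0. Lengths are in m, angles in rad, forces in N, time in s.
With the tool pointing down it reaches from about 0.35 to 0.9 m from the base axis. Payload 7.2 kg.
Tool frame: the origin (TCP) lies on the mounting face of the last link; the fingertips stand 173 mm ahead of it and the grasp point (between the pads) lies tcp_to_grasp ahead of it (tcp_to_grasp is the distance from the TCP to the grasp point, in m); z points along the fingers, y is the line along which they close (so a half turn about z gives the same grasp; the last joint's range is limited). The gripper opens to 85 mm and grips with 20 to 120 N. Pads are 22 mm wide; open, the fingers measure 114 mm over their backs; the gripper's body (76 mm by 85 mm) begins 54 mm behind the grasp point. The pads swing forward as they close: fully open they stand 13 mm farther back than shut.
Start: joints at [1.173, 0.411, -0.013, 1.596, 0.006, 1.134, -0.082], TCP at [0.202, -0.591, 0.405] pointing down, gripper open.
Joint ranges: [-2.95, 2.95], [-0.29, 1.99], [-1.47, 1.44], [0.14, 2.54], [-1.03, 4.17], [0.13, 1.85], [-2.86, 2.86]. Speed limits (rad/s): [2.39, 2.39, 3.01, 3.01, 3.14, 3.14, 3.14].

## Interface

Orientations are given as a 3x3 rotation matrix whose columns are the frame's x, y, z axes.
In Python, from bench import read_state, snapshot, camera_params, job_done, tcp_to_grasp gives the robot as it stands.
- The arm moves only by the tool drive_tool, never from a script. Its argument "steps" is a list of rows, each a list of 5 numbers: the shift along the tool's x, y, z as a fraction of full scale, then the turn about the tool's z as a fraction of full scale, then the closure, from 0 (fully open) to 1 (shut). In form: [[dx, dy, dz, turn, hand], ...]. A call has 1 to 20 rows; each row is the pose to reach, as a shift and turn from the pose commanded when the call began, along the tool's axes at that moment; what a row does not reach only later rows make up. Full scale, the value 1, is 80 cm for a shift and 30 degrees for a turn. A row lasts 1/10 s, in which the tool goes at most 50 mm and 8.59 degrees, less where a joint would pass 70% of its speed; a pose out of reach is approached as far as the arm can. A call with a number of a shift or a turn outside -1 to 1 is refused whole. A call with a gripper value outside its range is refused whole. The fingers move at their own pace and stop on an object; the grip force is fixed at half the most. Time passes only in rows, so rows that repeat a pose let the fingers close. It gives the time, the measured TCP pose, the force, the opening and the grip force at its end, in the units of the state.
- read_state(): the state, without advancing time (a new reading comes with each control period).
- snapshot(name): name is "side" or "top"; returns the picture (400x640x3 uint8, red, green, blue); there is no depth.
- camera_params(name): a dict with "fovy" (degrees; the focal length in pixels is half the picture's height over the tangent of half this angle, whatever the lens; pixels are square), "cx", "cy" (the principal point, pixels), "world_from_camera" (4x4, takes a point from camera to world coordinates). Camera axes: x right, y down, z forward; pixel columns grow to the right and rows downward; lengths in m; the calibration is good to about 2 mm. A picture is of the moment at which its call begins. camera_params takes no time and is no camera call.
- job_done(): hands the job in; it is judged then, once.
The state is a dict: "clock": time; "joint_pos": joint angles; "joint_velocities": joint speeds; "tau": joint torques, N m; "position": TCP position; "tool_rot": TCP orientation; "wrist_force": force on the tool from outside, world axes, zero at the start; "wrist_torque": the same for the moment, N m; "width": finger opening in m; "grasp_force": force on a finger pad.
Only numpy, scipy, OpenCV 4.12 (cv2) and the standard library are available. Lean on these libraries where they do the work, as an engineer would, in place of code of your own. Each camera call takes 0.05 s, during which the arm holds its last target. There are 200 camera calls.

## Working session

There is one attempt and no reset: what is moved stays moved. The work goes in short steps, Python scripts to look and compute and a tool call to move; the robot and the scene stay as the last step left them, time stands still between calls to the robot, and variables do not carry over. Pictures are saved under pics/ and viewed, at most 10 in all, crops included, and the job is handed in when it is done.

Besides the shell and the picture viewer there is one more tool, called after "Emit:" as name(argument=value, ...), one argument or row to a line, values as JSON. drive_tool: Moves the arm, as the interface text tells. Its arguments: {"type":"object","properties":{"steps":{"type":"array"}},"required":["steps"]}

```bash
mkdir -p pics; python3 - <<'E'
from bench import *
import cv2,numpy as np
np.set_printoptions(precision=4,suppress=True)
s=read_state();print(s,tcp_to_grasp)
for n in("side","top"):
    cv2.imwrite(f"pics/{n}0.png",snapshot(n)[:,:,::-1]);print(n,camera_params(n))
E
```

```text
{'clock': 0.0, 'joint_pos': array([ 1.1728,  0.4119, -0.0128,  1.5971,  0.0056,  1.1343, -0.0822]), 'joint_velocities': array([ 0.0005, -0.0002, -0.0002, -0.0001, -0.0016,  0.0001,  0.0004]), 'tau': array([ -0.0002, -60.0612,   0.682 , -29.9401,   0.0139,   0.0108,
         0.    ]), 'position': array([ 0.2023, -0.5911,  0.4039]), 'tool_rot': array([[ 0.9461,  0.3239, -0.0006],
       [ 0.3239, -0.9461,  0.0015],
       [-0.0001, -0.0016, -1.    ]]), 'wrist_force': array([ 0.3059, -0.1961,  0.5059]), 'wrist_torque': array([-0.0187, -0.0636, -0.0118]), 'grasp_force': 0.0, 'width': 0.08544393472878109} 0.1547
side {'fovy': 50.69857795426317, 'cx': 321.1438812939697, 'cy': 200.76923781960906, 'world_from_camera': array([[-0.9824, -0.1277,  0.136 ,  0.4383],
       [-0.1861,  0.72  , -0.6686,  0.8095],
       [-0.0126, -0.6822, -0.7311,  0.9114],
       [ 0.    ,  0.    ,  0.    ,  1.    ]])}
top {'fovy': 44.973518304778004, 'cx': 313.1918943941903, 'cy': 196.50422196120806, 'world_from_camera': array([[ 0.0088, -0.9866,  0.1631,  0.3931],
       [-0.9998, -0.0056,  0.02  ,  0.0688],
       [-0.0188, -0.1632, -0.9864,  1.1981],
       [ 0.    ,  0.    ,  0.    ,  1.    ]])}
```

View pics/top0.png

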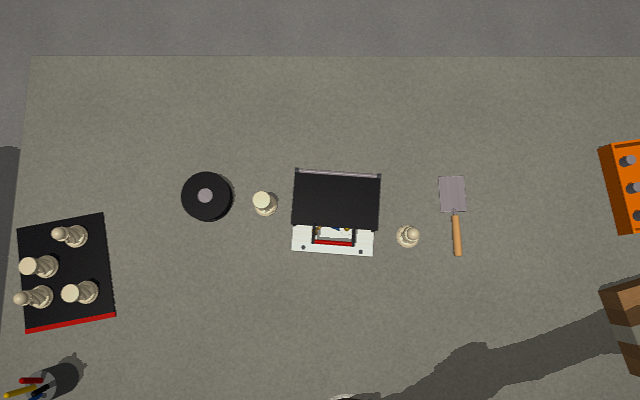

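View pics/side0.png

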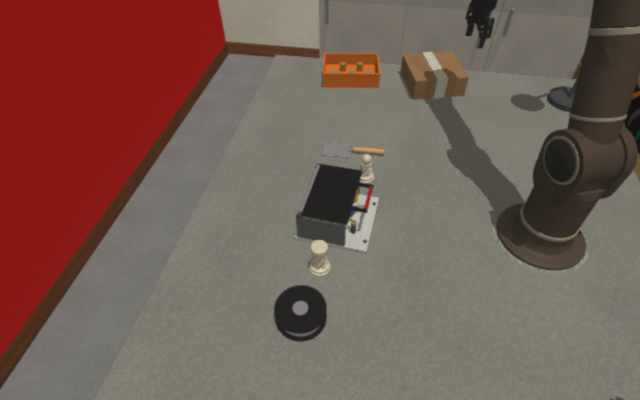

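The top view shows the unit with its hinge side away from the robot. The red bar is at about (333,243), the front plate corners at (292,250) and (373,256), and the guard's hinge edge runs from (297,170) to (381,177). The side view confirms the guard is closed, with the rook and pawn beside the unit.

```bash
cat > h.py <<'E'
from bench import *
import cv2,numpy as np
np.set_printoptions(precision=4,suppress=True)
def ray(n,uv):
    c=camera_params(n);f=200/np.tan(np.radians(c["fovy"]/2));T=np.array(c["world_from_camera"])
    d=T[:3,:3]@np.array([(uv[0]-c["cx"])/f,(uv[1]-c["cy"])/f,1]);return T[:3,3],d
def onz(n,uv,z):
    o,d=ray(n,uv);return o+d*(z-o[2])/d[2]
def two(a,b):
    (o,d),(p,e)=ray("top",a),ray("side",b)
    s=np.linalg.lstsq(np.c_[d,-e],p-o,rcond=None)[0]
    return (o+d*s[0]+p+e*s[1])/2,np.linalg.norm(o+d*s[0]-p-e*s[1])
def proj(n,P):
    c=camera_params(n);f=200/np.tan(np.radians(c["fovy"]/2));T=np.array(c["world_from_camera"])
    q=T[:3,:3].T@(np.array(P)-T[:3,3]);return q[:2]/q[2]*f+[c["cx"],c["cy"]]
def mask(im,h0,h1,s0=120,v0=60):
    h=cv2.cvtColor(im,cv2.COLOR_RGB2HSV).astype(int)
    hh=(h[...,0]>=h0)&(h[...,0]<=h1) if h0<=h1 else (h[...,0]>=h0)|(h[...,0]<=h1)
    return (hh&(h[...,1]>=s0)&(h[...,2]>=v0)).astype(np.uint8)
def biggest(m,box):
    x0,y0,x1,y1=box;k=np.zeros_like(m);k[y0:y1,x0:x1]=m[y0:y1,x0:x1]
    n,l,st,c=cv2.connectedComponentsWithStats(k);i=1+np.argmax(st[1:,4])
    return cv2.minAreaRect(np.argwhere(l==i)[:,::-1].astype(np.float32)),c[i],st[i]
E
python3 - <<'E'
from h import *
t=snapshot("top");s=snapshot("side")
rt=biggest(mask(t,170,8),(280,200,390,270));rs=biggest(mask(s,170,8),(290,150,400,260))
print(rt,rs);print("bar2view",two(rt[1],rs[1]),"z plane",onz("top",rt[1],.105))
g=cv2.cvtColor(t,cv2.COLOR_RGB2GRAY)
k=np.zeros_like(g);k[160:265,280:385]=(g[160:265,280:385]<45)
q=biggest(k,(280,160,390,265));print(q)
box=cv2.boxPoints(q[0]);print([onz("top",b,.107)[:2] for b in box])
w=(t.min(2)>170).astype(np.uint8);q=biggest(w,(280,215,390,265));print("white",q,[onz("top",b,.012)[:2] for b in cv2.boxPoints(q[0])])
e=biggest(mask(t,170,8),(280,200,390,270))
cv2.imwrite("pics/c1.png",np.hstack([cv2.resize(t[155:265,280:390],(400,400),interpolation=2),cv2.resize(s[155:255,290:390],(400,400),interpolation=2)])[:,:,::-1])
E
```

```text
(((332.54705810546875, 242.3882293701172), (37.19780349731445, 4.2183074951171875), 4.398705005645752), array([332.6918, 242.4403]), array([314, 240,  38,   6, 159], dtype=int32)) (((368.37060546875, 197.58236694335938), (3.362422227859497, 23.75388526916504), 12.52880859375), array([368.3857, 196.5286]), array([365, 186,   8,  24,  70], dtype=int32))
bar2view (array([0.4683, 0.0463, 0.1165]), np.float64(6.703526910373947e-05)) z plane [0.4691 0.0461 0.105 ]
(((334.9822692871094, 209.7394256591797), (86.50373840332031, 69.80874633789062), 4.236394882202148), array([335.932 , 201.2552]), array([ 291,  172,   89,   75, 4443], dtype=int32))
[array([0.4707, 0.144 ]), array([0.6313, 0.1348]), array([ 0.6172, -0.0638]), array([ 0.4578, -0.05  ])]
white (((332.3877868652344, 240.10357666015625), (81.22189331054688, 25.749292373657227), 4.2678937911987305), array([331.6815, 242.5465]), array([ 291,  225,   83,   31, 1237], dtype=int32)) [array([0.4565, 0.1462]), array([0.5196, 0.1425]), array([ 0.5061, -0.0567]), array([ 0.4434, -0.0514])]
```

View pics/c1.png

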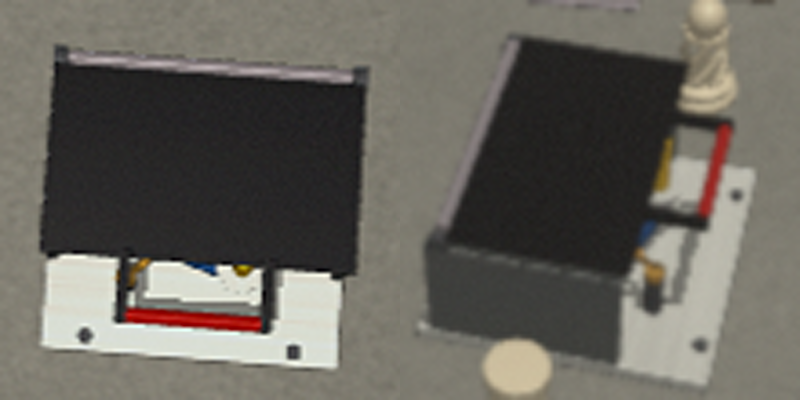

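```bash
cat >> h.py <<'E'
O=np.array([.549,.041,0]);YAW=-.069
U=np.array([[np.cos(YAW),-np.sin(YAW),0],[np.sin(YAW),np.cos(YAW),0],[0,0,1]])
def W(p): return O+U@(np.array(p)/1000.)
def shift(p,R=None):   # p: world grasp-point target -> row fractions
    s=read_state();R=s["tool_rot"] if R is None else R
    return R.T@(np.array(p)+[0,0,tcp_to_grasp]-s["position"])/.8
def turn():
    s=read_state();y=s["tool_rot"][:,1];return -np.degrees(YAW-np.arctan2(y[1],y[0]))/30
def here(): s=read_state();g=s["position"]-[0,0,tcp_to_grasp];return 1000*U.T@(g-O)
E
python3 -c "
from h import *
print(shift(W([-80,0,220])),turn(),here())"
```

```text
[ 0.5738 -0.6461  0.0374] -2.2383660784903077 [-302.2544 -654.6097  249.4623]
```

Emit:
drive_tool(
  steps=[
    [0.29, -0.32, 0.0, -1, 0.3],
    [0.29, -0.32, 0.0, -1, 0.5],
    [0.29, -0.32, 0.0, -1, 0.7],
    [0.29, -0.32, 0.0, -1, 0.7],
    [0.29, -0.32, 0.0, -1, 0.7],
    [0.29, -0.32, 0.0, -1, 0.7],
    [0.29, -0.32, 0.0, -1, 0.7],
    [0.29, -0.32, 0.0, -1, 0.7],
    [0.29, -0.32, 0.0, -1, 0.7],
  ],
)

```text
clock: 1.1
position: [0.3393, -0.2734, 0.4049]
tool_rot: [[0.656, 0.755, 0.0], [0.755, -0.656, -0.001], [-0.0, 0.001, -1.0]]
wrist_force: [-0.6, -0.5, -0.3]
width: 0.0255
grasp_force: 0.0
```

```bash
python3 -c "
from h import *
print(shift(W([-80,0,220])),turn(),here(),read_state()['width'])"
```

```text
[ 0.4085 -0.1395  0.0375] -1.2335459696158328 [-187.5755 -328.0852  250.2185] 0.025479640662475156
```

Emit:
drive_tool(
  steps=[
    [0.4, -0.14, 0.03, -1, 0.7],
    [0.4, -0.14, 0.03, -1, 0.7],
    [0.4, -0.14, 0.03, -1, 0.7],
    [0.4, -0.14, 0.03, -1, 0.7],
    [0.4, -0.14, 0.03, -1, 0.7],
    [0.4, -0.14, 0.03, -1, 0.7],
    [0.4, -0.14, 0.03, -1, 0.7],
    [0.4, -0.14, 0.03, -1, 0.7],
    [0.4, -0.14, 0.03, -1, 0.7],
  ],
)

```text
clock: 2.0
position: [0.4655, 0.0399, 0.3801]
tool_rot: [[0.193, 0.981, -0.001], [0.981, -0.193, 0.0], [-0.0, -0.001, -1.0]]
wrist_force: [-0.6, -1.3, 0.5]
width: 0.0257
grasp_force: 0.0
```

```bash
python3 -c "
from h import *
print(shift(W([-80,0,220])),turn(),here(),read_state()['width'],read_state()['joint_pos'])"
```

```text
[0.009  0.003  0.0068] -0.23834553397766803 [-83.2481  -6.8082 225.4442] 0.025703243104418787 [ 0.3711  0.229  -0.6423  1.9616  0.1616  1.0026 -0.54  ]
```

Emit:
drive_tool(
  steps=[
    [0.009, 0.003, 0.007, -0.24, 0.7],
    [0.009, 0.003, 0.007, -0.24, 0.7],
    [0.009, 0.003, 0.007, -0.24, 0.7],
    [0.009, 0.003, 0.007, -0.24, 0.7],
  ],
)

```text
clock: 2.4
position: [0.4687, 0.046, 0.3752]
tool_rot: [[0.073, 0.997, -0.0], [0.997, -0.073, -0.001], [-0.001, 0.0, -1.0]]
wrist_force: [0.4, -0.4, 0.4]
width: 0.0259
grasp_force: 0.0
```

```bash
python3 - <<'E'
from h import *
print(shift(W([-80,0,108])),turn(),here())
t=snapshot("top");s=snapshot("side")
cv2.imwrite("pics/c2.png",np.hstack([cv2.resize(t[135:275,265:405],(400,400),interpolation=2),cv2.resize(s[125:255,290:420],(400,400),interpolation=2)])[:,:,::-1])
E
```

```text
[0.0007 0.0006 0.1407] -0.006890253767233885 [-80.5062  -0.5077 220.5312]
```

View pics/c2.png

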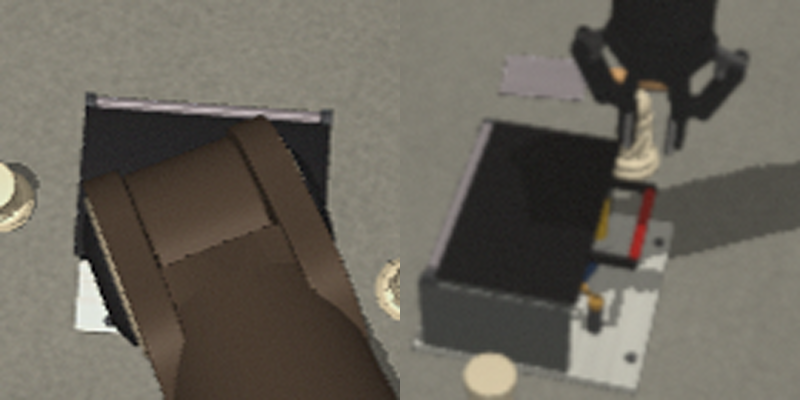

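The gripper is in line with the unit and straddles the bar from above; the bar is at about (643,225) in the right half of the crop, and the top view is blocked by the arm. I'll descend next.

Emit:
drive_tool(
  steps=[
    [0, 0, 0.05, 0, 0.7],
    [0, 0, 0.1, 0, 0.7],
    [0, 0, 0.12, 0, 0.7],
    [0, 0, 0.13, 0, 0.7],
    [0, 0, 0.14, 0, 0.7],
    [0, 0, 0.14, 0, 0.7],
  ],
)

```text
clock: 3.1
position: [0.4688, 0.0473, 0.263]
tool_rot: [[0.069, 0.998, -0.0], [0.998, -0.069, -0.0], [-0.0, -0.0, -1.0]]
wrist_force: [0.1, 0.0, 0.4]
width: 0.0258
grasp_force: 0.0
```

Emit:
drive_tool(
  steps=[
    [0, 0, 0, 0, 0.85],
    [0, 0, 0, 0, 1],
    [0, 0, 0, 0, 1],
    [0, 0, 0, 0, 1],
    [0, 0, 0, 0, 1],
    [0, 0, 0, 0, 1],
  ],
)

```text
clock: 3.7
position: [0.4691, 0.0475, 0.2639]
tool_rot: [[0.068, 0.998, 0.002], [0.998, -0.068, -0.0], [0.0, 0.002, -1.0]]
wrist_force: [-0.4, -0.5, 7.2]
width: 0.0077
grasp_force: 59.0
```

```bash
python3 - <<'E'
from h import *
s=read_state()
print(here(),s["width"],s["wrist_force"],s["grasp_force"])
s=snapshot("side")
cv2.imwrite("pics/c3.png",cv2.resize(s[125:255,290:420],(500,500),interpolation=2)[:,:,::-1])
h=here()
# arc rows in fractions relative to now, steps of .08 rad
for a in np.arange(.15,3.06,.15):
    d=np.array([160-160*np.cos(a),160*np.sin(a)])/800;print("%.2f %.4f %.4f"%(a,d[0],-d[1]))
E
```

```text
[-80.143    0.9782 109.2362] 0.007702513267604912 [-0.3621 -0.5475  7.2147] 59.046220779418945
0.15 0.0022 -0.0299
0.30 0.0089 -0.0591
0.45 0.0199 -0.0870
0.60 0.0349 -0.1129
0.75 0.0537 -0.1363
0.90 0.0757 -0.1567
1.05 0.1005 -0.1735
1.20 0.1275 -0.1864
1.35 0.1562 -0.1951
1.50 0.1859 -0.1995
1.65 0.2158 -0.1994
1.80 0.2454 -0.1948
1.95 0.2740 -0.1858
2.10 0.3010 -0.1726
2.25 0.3256 -0.1556
2.40 0.3475 -0.1351
2.55 0.3660 -0.1115
2.70 0.3808 -0.0855
2.85 0.3916 -0.0575
3.00 0.3980 -0.0282
```

View pics/c3.png

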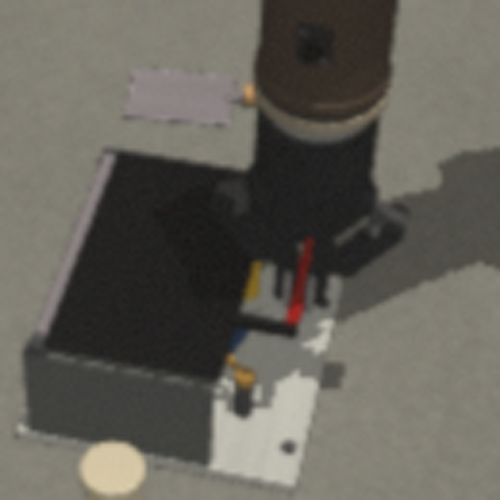

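The bar is gripped between the fingers, at about (305,280) in the crop. I'll start along the arc and check early.

Emit:
drive_tool(
  steps=[
    [0, 0.001, -0.015, 0, 1],
    [0, 0.002, -0.03, 0, 1],
    [0, 0.005, -0.045, 0, 1],
    [0, 0.009, -0.059, 0, 1],
  ],
)

```text
clock: 4.15
position: [0.476, 0.0469, 0.3116]
tool_rot: [[0.068, 0.998, 0.0], [0.998, -0.068, 0.0], [0.0, 0.0, -1.0]]
wrist_force: [3.7, 0.8, -2.5]
width: 0.0076
grasp_force: 58.4
```

```bash
python3 - <<'E'
from h import *
s=read_state()
print(here(),s["width"],s["wrist_force"],s["wrist_torque"],s["grasp_force"])
t=snapshot("side");m=biggest(mask(t,170,8),(290,120,420,260));print(m)
# expected bar pixel at this grasp
h=here();print(proj("side",W([h[0],0,h[2]])),proj("side",W([-80,0,105])))
E
```

```text
[-73.1907   0.8952 156.9401] 0.007582413843336115 [ 3.7387  0.841  -2.4843] [ 0.1079 -0.5282 -0.0133] 58.411096930503845
(((366.7059020996094, 185.17648315429688), (3.8805696964263916, 22.79834747314453), 14.03624439239502), array([366.0845, 186.4507]), array([363, 174,   7,  23,  71], dtype=int32))
[366.3295 184.6574] [367.7006 199.574 ]
```

Emit:
drive_tool(
  steps=[
    [0, 0.011, -0.028, 0, 1],
    [0, 0.026, -0.054, 0, 1],
    [0, 0.045, -0.077, 0, 1],
    [0, 0.067, -0.098, 0, 1],
    [0, 0.092, -0.114, 0, 1],
    [0, 0.119, -0.127, 0, 1],
    [0, 0.147, -0.136, 0, 1],
    [0, 0.177, -0.14, 0, 1],
    [0, 0.207, -0.14, 0, 1],
    [0, 0.237, -0.136, 0, 1],
  ],
)

```text
clock: 5.2
position: [0.6653, 0.0342, 0.42]
tool_rot: [[0.068, 0.998, -0.001], [0.998, -0.068, -0.0], [-0.0, -0.001, -1.0]]
wrist_force: [-1.9, 1.6, -1.5]
width: 0.0071
grasp_force: 63.7
```

Emit:
drive_tool(
  steps=[
    [0, 0.029, 0.009, 0, 1],
    [0, 0.056, 0.022, 0, 1],
    [0, 0.08, 0.039, 0, 1],
    [0, 0.102, 0.06, 0, 1],
    [0, 0.12, 0.083, 0, 1],
    [0, 0.135, 0.109, 0, 1],
    [0, 0.135, 0.109, 0, 1],
  ],
)

```text
clock: 5.9
position: [0.7738, 0.0267, 0.3287]
tool_rot: [[0.068, 0.998, -0.001], [0.998, -0.068, 0.001], [0.001, -0.001, -1.0]]
wrist_force: [1.8, 0.4, -0.6]
width: 0.0074
grasp_force: 69.1
```

```bash
python3 - <<'E'
from h import *
s=read_state()
h=here();print(h,s["width"],s["wrist_force"],s["grasp_force"],np.arctan2(h[2]-109,80-h[0]),np.hypot(h[2]-109,80-h[0]))
t=snapshot("side");
cv2.imwrite("pics/c4.png",cv2.resize(t[75:275,230:430],(500,500),interpolation=2)[:,:,::-1])
E
```

```text
[225.2762   1.2126 173.9969] 0.007396246804589356 [ 1.8466  0.3568 -0.5832] 69.05213713645935 2.7209014259347404 159.15331048856362
```

View pics/c4.png

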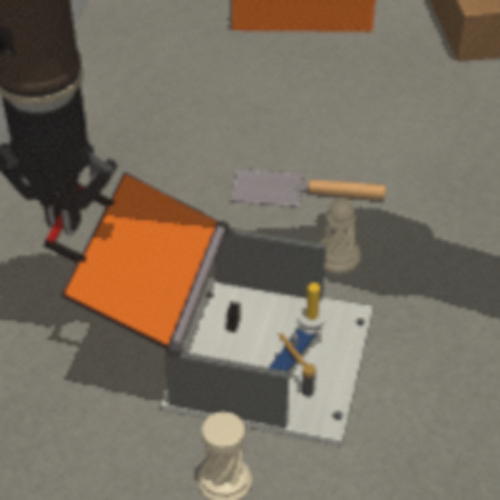

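The guard is past upright with its orange face up, the bar is still gripped, and the yellow post now shows at (314,300) in the crop. I'll lower the guard and release.

Emit:
drive_tool(
  steps=[
    [0, 0.007, 0.018, 0, 1],
    [0, 0.012, 0.036, 0, 1],
    [0, 0.017, 0.056, 0, 1],
    [0, 0.017, 0.058, 0, 1],
    [0, 0.017, 0.058, 0, 0.7],
    [0, 0.017, 0.058, 0, 0.7],
    [0, 0.017, 0.058, 0, 0.7],
    [0, 0.017, 0.058, 0, 0.7],
    [0, 0.017, 0.04, 0, 0.7],
    [0, 0.017, 0.01, 0, 0.7],
    [0, 0.017, -0.05, 0, 0.7],
    [0, 0.017, -0.1, 0, 0.7],
    [0, 0.017, -0.1, 0, 0.7],
  ],
)

```text
clock: 7.25
position: [0.787, 0.0263, 0.4217]
tool_rot: [[0.069, 0.998, 0.012], [0.998, -0.069, 0.002], [0.003, 0.012, -1.0]]
wrist_force: [1.0, -0.3, 0.1]
width: 0.0258
grasp_force: 0.0
```

```bash
python3 - <<'E'
from h import *
s=read_state();print(here(),s["width"],s["wrist_force"])
t=snapshot("top");q=snapshot("side")
for a in(0,.1): print(a,proj("side",W([-10+100*np.sin(a-.3),65-100*np.cos(a-.3),98])),proj("top",W([-10+100*np.sin(a-.3),65-100*np.cos(a-.3),98])))
m=biggest(mask(q,20,32,120,90),(330,180,380,225));print(m)
cv2.imwrite("pics/c5.png",np.hstack([cv2.resize(t[135:275,265:405],(400,400),interpolation=2),cv2.resize(q[75:275,230:430],(400,400),interpolation=2)])[:,:,::-1])
E
```

```text
[238.438    1.7048 267.0136] 0.02584421350187448 [ 1.0383 -0.3124  0.1039]
0 [354.7399 190.6757] [347.0481 225.9212]
0.1 [351.4024 189.421 ] [348.4108 221.7917]
(((355.0, 194.5), (13.0, 4.0), 90.0), array([354.8065, 194.2097]), array([353, 188,   5,  14,  62], dtype=int32))
```

View pics/c5.png

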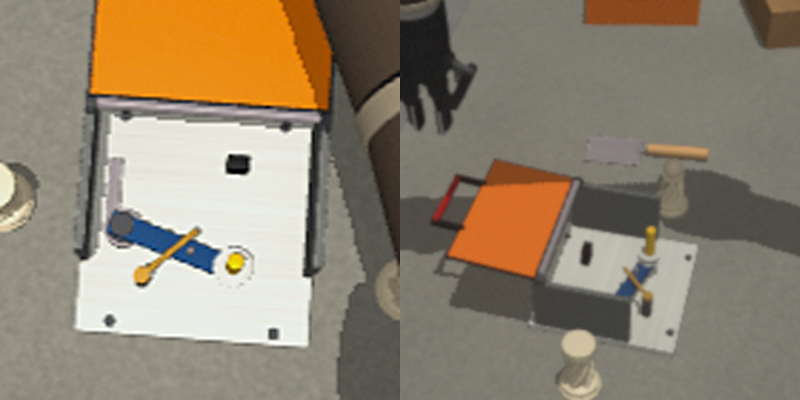

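The guard lies open at the back with its orange face up. The yellow post is at about (347,227) in the top view, within a pixel of the predicted rest position.

```bash
python3 -c "
from h import *
print(shift(W([-39.6,-30.5,150])),turn(),here())"
```

```text
[-0.0395 -0.3473  0.1363] 0.0016510260319846817 [237.7821   1.3195 260.1127]
```

Emit:
drive_tool(
  steps=[
    [-0.04, -0.347, 0.0, 0, 0.5],
    [-0.04, -0.347, 0.0, 0, 0.5],
    [-0.04, -0.347, 0.0, 0, 0.5],
    [-0.04, -0.347, 0.0, 0, 0.5],
    [-0.04, -0.347, 0.0, 0, 0.5],
    [-0.04, -0.347, 0.08, 0, 0.5],
    [-0.04, -0.347, 0.08, 0, 0.5],
    [-0.04, -0.347, 0.08, 0, 0.5],
    [-0.04, -0.347, 0.08, 0, 0.5],
  ],
)

```text
clock: 8.25
position: [0.5076, 0.0126, 0.3481]
tool_rot: [[0.068, 0.998, -0.0], [0.998, -0.068, 0.0], [0.0, -0.001, -1.0]]
wrist_force: [0.0, 1.1, 0.1]
width: 0.0423
grasp_force: 0.0
```

```bash
python3 -c "
from h import *
print(shift(W([-39.6,-30.5,81])),turn(),here(),read_state()['width'])"
```

```text
[ 0.0008 -0.0003  0.1404] 0.0015031750081992083 [-39.3419 -31.1731 193.3584] 0.04228870440465391
```

Emit:
drive_tool(
  steps=[
    [0.001, 0, 0.05, 0, 0.5],
    [0.001, 0, 0.1, 0, 0.5],
    [0.001, 0, 0.12, 0, 0.5],
    [0.001, 0, 0.135, 0, 0.5],
    [0.001, 0, 0.14, 0, 0.5],
    [0.001, 0, 0.14, 0, 0.5],
    [0.001, 0, 0.14, 0, 0.7],
    [0.001, 0, 0.14, 0, 0.85],
    [0.001, 0, 0.14, 0, 1],
    [0.001, 0, 0.14, 0, 1],
    [0.001, 0, 0.14, 0, 1],
    [0.001, 0, 0.14, 0, 1],
  ],
)

```text
clock: 9.45
position: [0.5075, 0.0135, 0.2369]
tool_rot: [[0.068, 0.998, 0.001], [0.998, -0.068, -0.0], [-0.0, 0.001, -1.0]]
wrist_force: [-0.8, -0.1, 6.4]
width: 0.0119
grasp_force: 58.4
```

```bash
python3 - <<'E'
from h import *
s=read_state();h=here();print(h,s["width"],s["wrist_force"],s["grasp_force"])
for a in np.arange(.05,.56,.05):
    print("%.2f"%a,(np.array([65-100*np.cos(a-.3)-h[1],-10+100*np.sin(a-.3)-h[0]])/800).round(4))
E
```

```text
[-39.5546 -30.2605  82.1936] 0.011943960021987454 [-0.8366 -0.0637  6.3901] 58.360304832458496
0.05 [-0.002  0.006]
0.10 [-0.0034  0.0121]
0.15 [-0.0045  0.0183]
0.20 [-0.0053  0.0245]
0.25 [-0.0058  0.0307]
0.30 [-0.0059  0.0369]
0.35 [-0.0058  0.0432]
0.40 [-0.0053  0.0494]
0.45 [-0.0045  0.0556]
0.50 [-0.0034  0.0618]
0.55 [-0.002   0.0679]
```

Emit:
drive_tool(
  steps=[
    [-0.002, 0.006, 0, 0, 1],
    [-0.003, 0.012, 0, 0, 1],
    [-0.0045, 0.018, 0, 0, 1],
    [-0.005, 0.0245, 0, 0, 1],
    [-0.006, 0.031, 0, 0, 1],
    [-0.006, 0.037, 0, 0, 1],
    [-0.006, 0.043, 0, 0, 1],
    [-0.005, 0.049, 0, 0, 1],
    [-0.0045, 0.056, 0, 0, 1],
    [-0.003, 0.062, 0, 0, 1],
    [-0.0025, 0.065, 0, 0, 1],
    [-0.0025, 0.065, 0, 0, 1],
    [-0.0025, 0.065, 0, 0, 1],
    [-0.0025, 0.065, 0, 0, 1],
    [-0.0025, 0.065, 0, 0, 1],
  ],
)

```text
clock: 10.95
position: [0.5576, 0.0078, 0.2367]
tool_rot: [[0.068, 0.998, -0.003], [0.998, -0.068, -0.002], [-0.002, -0.003, -1.0]]
wrist_force: [-9.2, -1.0, 11.7]
width: 0.0125
grasp_force: 58.8
```

```bash
python3 - <<'E'
from h import *
s=read_state();h=here();print(h,.3+np.arcsin((h[0]+10)/100),s["width"],s["wrist_force"],s["grasp_force"])
t=snapshot("top");q=snapshot("side")
cv2.imwrite("pics/c6.png",np.hstack([cv2.resize(t[135:275,265:405],(400,400),interpolation=2),cv2.resize(q[125:255,260:390],(400,400),interpolation=2)])[:,:,::-1])
E
```

```text
[ 10.86   -32.4936  81.9505] 0.5101436275806307 0.012514410708832514 [-9.2198 -0.9876 11.669 ] 58.83838176727295
```

View pics/c6.png

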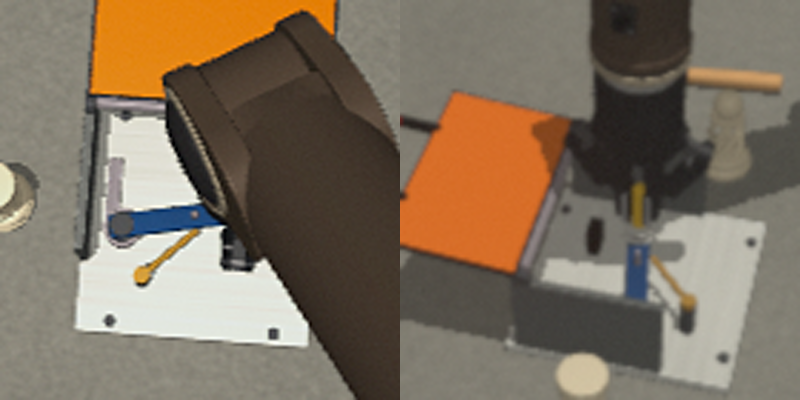

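The blue arm now stands at about 0.5 rad. Its pin at (193,215) in the crop is past the pawl tip at (196,232), and the pawl is back on its rest line, so it has clicked. The wrist reads 9.2 N along the push, which matches the spring, and the end stop is still well clear.

```bash
python3 -c "
from bench import *
print(job_done())"
```

```text
the job is handed in; nothing more can be done
None
```

The job is handed in at about 11 s: the guard lies open orange face up, the pawl has clicked, and the gripper still holds the post at about 0.51 rad against the spring, short of the end stop.

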